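# Pin the hold-down bar of a filter cartridge holder

### The job

Swing the hold-down bar of the filter cartridge holder fully shut, into the yellow fork. Then take the quick-release pin by its red squeeze buttons and put it down through the holes of fork and bar until its collar sits on the fork, feeling for the hole rather than forcing the pin, and let go so that its balls spring out and lock it. Leave the glassware alone.

Things in the scene. Friction and masses are not known exactly. Their poses are not given: they have to be found in the camera images.
- holder: White base plate 140 x 260 x 12 mm fixed on the bench, a white and blue filter cartridge (dia 31, top at z 47) across its middle. Origin: centre of the plate's underside; z up. The bar's vertical hinge axis is at x 0, y +85 mm, the yellow fork's hole at x 0 and y from -97 to -73 mm, by its setting.
- fork_mark (a point): Inner end of the fork's adjusting range, at the height of its top face: x 0, y -69, z 62 mm in the holder's frame (same axes). The common axis of the fork's two holes lies at x 0 of this point and 4 to 28 mm from it towards -y (holder's y -97 to -73); the fork is firmly screwed there and will not give. How far is NOT measured: look or feel for it.
- fork_gap (a point): Point in the gap between the fork's plates, at mid-height, 11 mm below fork_mark (same axes). The plates are 50 (x) x 52 (y) x 6 mm, tops at z 62 and 46 in the holder's frame, each with a round vertical hole of dia 16 mm, joined by a wall at x 22 to 34 mm; open to -x, where the bar enters. Below the lower plate are 28 mm of free space.
- hold_bar (a joint): Bar angle about the hinge, rad. 0: shut on its stop, bar along the holder's -y with its end in the fork; positive: open towards -x (it points along (-sin q, -cos q)). Stays where left (friction 0.15 N m). Bar 6 mm thick, z 48 to 54. Its end, 170 mm from the hinge, has a slot 16 mm across the bar by 40 mm along it, in line with the fork's hole, wherever set, only when fully shut.
- bar_knob (a point): Point on the axis of the bar's upright blue knob (dia 20 mm, from the bar's top at z 54 to z 96 above the bench), 18 mm below its top, 85 mm from the hinge. To swing the bar, grip or push this knob.
- pin: Quick-release ball-lock pin, about 115 g, standing upright in its stand at the start. Origin: centre of the underside of its steel collar (dia 32, 5 mm thick), z up along the pin. Below it a steel shank of dia 14, 38 mm long, the last 4 mm tapering to dia 11.6. Above the collar a white handle up to z 52 with a red button on each side (+y and -y).
- pin_buttons (a point): Middle between the two red buttons, 30 mm above the pin's origin (same axes). Button faces are 18 mm wide (x) and 36 mm tall, 34 mm apart over both when free, 26 mm when squeezed. Take the pin here with the fingers closing along the pin's y; each button takes about 8 N for its full travel: grip with 20 N or more.
- pin_balls (a point): On the pin's axis between its two brass balls, 27 mm below its origin. With free buttons the balls (6 mm tall) stand out to 10.5 mm from the axis at +y and -y and cannot pass a fork hole; squeezing both buttons fully draws them in. With the collar down on the fork they are 2 mm below its lower plate; letting go then locks the pin.
- pin_tip (a point): Centre of the pin's lower end, 38 mm below the collar's underside.
- button_l (a joint): Travel of the button at the pin's +y side, m: 0 free (ball out), 0.004 fully squeezed (ball drawn in).
- button_r (a joint): Travel of the button at the pin's -y side, m: 0 free (ball out), 0.004 fully squeezed (ball drawn in).
- stand: Grey block 75 x 75 x 46 mm fixed on the bench, with a dia 25 mm hole in which the pin hangs by its collar; the balls pass this hole freely. Origin: centre of its underside.
- jar: Low glass jar with blue cap, dia 60, 85 mm tall, standing on the bench; bystander. Origin: centre of its base.
- reagent: Amber bottle with orange cap, dia 66, 125 mm tall; bystander. Origin: centre of its base.
- beaker: Glass beaker, dia 64, 75 mm tall; bystander. Origin: centre of its base.

How it is judged:
On the way, in this order (a step that is already met when the one before it is completed fails the run):
1. the hold-down bar is swung fully shut (within 0.012 rad of its stop) while the pin is not yet in the fork (value of joint hold_bar below 0.012 rad and distance between pin and stand below 0.06 m), for 0.2 s.
2. the squeezed pin is down through fork and bar, its tip below the fork's lower plate (z of pin_tip in the frame of holder below 0.036 m and x of pin in the frame of holder between -0.005 and 0.005 m and y of pin in the frame of holder between -0.101 and -0.069 m and angle between the z axis of pin and the z axis of holder, either way round below 0.12 rad and value of joint each of button_l, button_r above 0.002 m), for 0.1 s.
At the end, for the whole second after the job is handed in: The bar is shut (within 0.02 rad), the pin stands in the holes of fork and bar (within 0.12 rad of upright) with its collar on the fork (within 2.5 mm), both buttons are out again (less than 1 mm pressed, so the balls are out under the lower plate), and the pin is at rest, released (z of pin in the frame of holder between 0.0595 and 0.0645 m and x of pin in the frame of holder between -0.005 and 0.005 m and y of pin in the frame of holder between -0.101 and -0.069 m and angle between the z axis of pin and the z axis of holder, either way round below 0.12 rad and value of joint hold_bar below 0.02 rad and value of joint each of button_l, button_r below 0.001 m and linear speed of pin below 0.02 m/s); the robot touches nothing.
It fails at once if the pin is forced: more than 45 N between the pin and the holder, its bar or its fork (contact force between pin and holder above 45 N).
It fails at once if the jar is moved more than 20 mm or tipped over (distance of jar from where it was at the start of the episode above 0.02 m or angle between jar's own z axis and vertical above 0.5 rad).
It fails at once if the reagent is moved more than 20 mm or tipped over (distance of reagent from where it was at the start of the episode above 0.02 m or angle between reagent's own z axis and vertical above 0.5 rad).
It fails at once if the beaker is moved more than 20 mm or tipped over (distance of beaker from where it was at the start of the episode above 0.02 m or angle between beaker's own z axis and vertical above 0.5 rad).
It also fails if it takes over 72 s, if anything falls off the work surface, if the arm or the gripper's body presses on something with over 40 N, if the wrist force passes 120 N, or if a joint passes its speed limit or range.

### The arm

A 6-joint arm with a two-finger parallel gripper is mounted at the origin on the work surface. World frame = base frame: x ahead of the robot, y to its left, z up, the work surface at z = 0. Lengths are in m, angles in rad, forces in N, time in s.
With the tool pointing down it reaches from about 0.4 to 0.825 m from the base axis. Payload 7 kg.
Tool frame: the origin (TCP) lies on the mounting face of the last link; the fingertips stand 178 mm ahead of it and the grasp point (between the pads) lies 159 mm ahead of it; z points along the fingers, y is the line along which they close (so a half turn about z gives the same grasp; the last joint's range is limited). The gripper opens to 88 mm and grips with 3 to 60 N. Pads are 19 mm wide; open, the fingers measure 130 mm over their backs; the gripper's body (78 mm by 193 mm) begins 47 mm behind the grasp point.
Start: joints at [1.609, 0.359, 0.012, 0, -1.224, -0.288], TCP at [0.167, 0.654, 0.405] pointing down, gripper open.
Joint ranges: [-3.07, 3.07], [-1.43, 2.12], [-1.02, 1.25], [-3.03, 1.67], [-3.05, -0], [-3.03, 3.03]. Speed limits (rad/s): [2.39, 2.39, 3.01, 3.14, 3.14, 3.14].

### API

Orientations are given as a 3x3 rotation matrix whose columns are the frame's x, y, z axes.
In Python, from cell import r gives the robot as it stands.
- The arm moves only by the shell command python3 steer.py, which reads ROWS from standard input. ROWS is a JSON object with one list for each field, all of the same length, 1 to 5, a row being the entries at one place: rx, ry, rz (a rotation vector in fractions of the full range, 1 being 2 rad), dx, dy, dz (the shift in shares of the most that a row can go, 1 being 50 mm), aperture (the finger opening in m); each row shifts and turns the commanded pose from where the row before left it, along the tool's axes as they then stand; what a row does not reach is not made up. A row lasts 1/10 s, in which the tool goes at most 0.05 m and 0.15 rad, less where a joint would pass 70% of its speed; a pose out of reach is approached as far as the arm can. The fingers move at their own pace and stop on an object; the grip force is fixed at half the most. Time passes only in rows, so rows that do not move let the fingers close. It prints the time, the measured TCP pose, the force, the opening and the grip force at its end. No shift or turn number may pass 1 either way. Input that does not fit is refused with a message, and nothing moves.
- r.get_state(): the state, without advancing time (a new reading comes with each control period).
- r.read_camera(name): name is "side" or "top"; returns the picture (384x512x3 uint8, red, green, blue); there is no depth.
- r.calibration(name): a dict with "fx", "fy", "cx", "cy" (pixels), "R" (3x3) and "t" (3): a world point X has camera coordinates R X + t. Camera axes: x right, y down, z forward; pixel columns grow to the right and rows downward; lengths in m; the calibration is good to about 2 mm. A picture is of the moment at which its call begins. calibration takes no time and is no camera call.
- r.close_job(): hands the job in; it is judged then, once.
The state is a dict: "time_s": time; "qpos": joint angles; "qd": joint speeds; "joint_torque": joint torques, N m; "tcp_pos": TCP position; "ee_rot": TCP orientation; "contact_force": force on the tool from outside, world axes, zero at the start; "torque": the same for the moment, N m; "width": finger opening in m; "finger_force": force on a finger pad.
Only numpy, scipy, OpenCV 4.12 (cv2) and the standard library are available. Lean on these libraries where they do the work, as an engineer would, in place of code of your own. Each camera call takes 0.05 s, during which the arm holds its last target. There are 200 camera calls.

## Working session

There is one attempt and no reset: what is moved stays moved. The work goes in short steps, Python scripts to look and compute and a shell command to move; the robot and the scene stay as the last step left them, time stands still between calls to the robot, and variables do not carry over. Pictures are saved under pics/ and viewed, at most 10 in all, crops included, and the job is handed in when it is done.

```bash
mkdir -p pics; ls; python3 - <<'E'
from cell import r
import cv2,numpy as np
for n in("top","side"):
    im=r.read_camera(n); cv2.imwrite(f"pics/{n}0.png",cv2.resize(im[:,:,::-1],(768,576))); np.save(f"{n}0.npy",im)
    c=r.calibration(n); print(n,{k:np.round(v,3).tolist() for k,v in c.items()})
s=r.get_state();print({k:np.round(v,3).tolist() for k,v in s.items()})
E
```

```text
cell.py
pics
steer.py
top {'fx': 358.431, 'fy': 358.431, 'cx': 253.448, 'cy': 195.687, 'R': [[-0.192, -0.981, -0.003], [-0.96, 0.188, -0.207], [0.204, -0.037, -0.978]], 't': [0.1, 0.606, 0.729]}
side {'fx': 367.913, 'fy': 367.913, 'cx': 254.066, 'cy': 191.323, 'R': [[0.939, -0.343, -0.007], [-0.247, -0.662, -0.708], [0.238, 0.666, -0.707]], 't': [-0.554, 0.173, 0.788]}
{'time_s': 0.1, 'qpos': [1.609, 0.359, 0.011, -0.0, -1.224, -0.288], 'qd': [-0.001, -0.003, 0.002, 0.002, 0.0, -0.001], 'joint_torque': [-0.001, -58.416, 29.375, 7.016, 0.01, -0.0], 'tcp_pos': [0.167, 0.654, 0.404], 'ee_rot': [[0.969, -0.247, -0.0], [-0.247, -0.969, -0.002], [0.0, 0.002, -1.0]], 'contact_force': [0.008, 0.22, 0.549], 'torque': [0.011, 0.062, -0.016], 'finger_force': 0.0, 'width': 0.087}
```

View pics/top0.png

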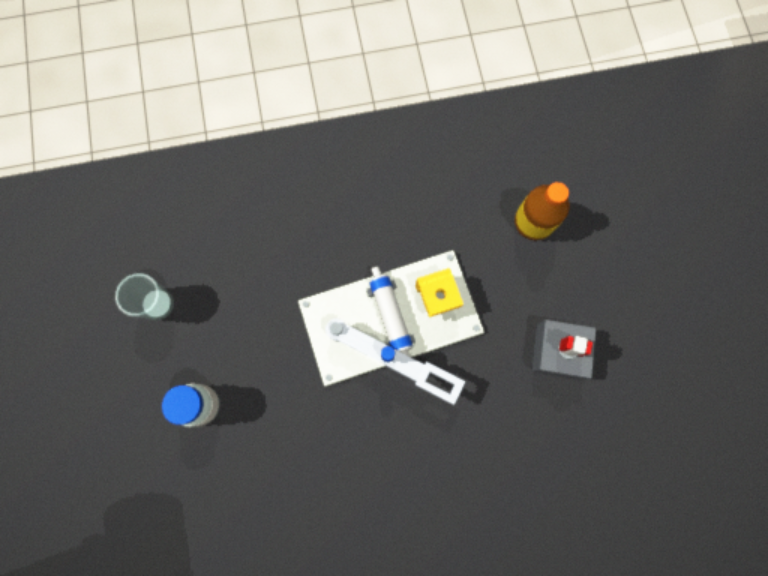

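View pics/side0.png

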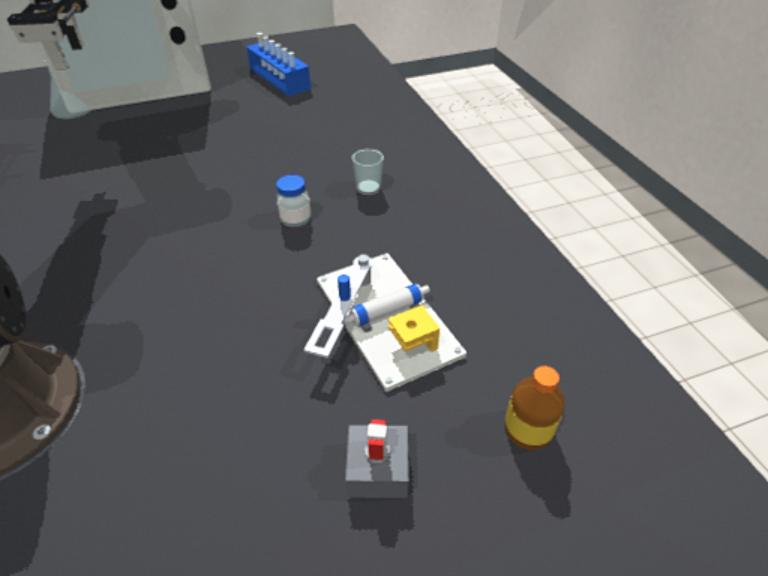

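The top view (768x576 scale) shows the plate with corners at about (300,300), (454,251), (483,332) and (324,385). The fork hole is at (440,294), the hinge at (337,328), the knob at (388,353) and the pin at (575,345). The reagent bottle is at (545,210). The bar is open by about 45°.

```bash
cat >h.py <<'E'
from cell import r
import cv2,numpy as np
def ray(n,u,v):
    c=r.calibration(n);R=np.array(c["R"]);t=np.array(c["t"])
    return -R.T@t, R.T@np.array([(u-c["cx"])/c["fx"],(v-c["cy"])/c["fy"],1])
def onz(n,p,z):
    o,d=ray(n,*p); return o+d*(z-o[2])/d[2]
def proj(n,X):
    c=r.calibration(n);q=np.array(c["R"])@X+c["t"];return np.array([c["fx"]*q[0]/q[2]+c["cx"],c["fy"]*q[1]/q[2]+c["cy"]])
def two(p,q):
    o1,d1=ray("top",*p);o2,d2=ray("side",*q)
    s=np.linalg.lstsq(np.c_[d1,-d2],o2-o1,rcond=None)[0]
    a,b=o1+d1*s[0],o2+d2*s[1];return (a+b)/2,np.linalg.norm(a-b)
def hsv(im): return cv2.cvtColor(im,cv2.COLOR_RGB2HSV)
def blobs(m,amin=8):
    k,l,s,c=cv2.connectedComponentsWithStats(m.astype(np.uint8))
    return [(int(s[i,4]),c[i].round(1).tolist(),s[i,:4].tolist()) for i in range(1,k) if s[i,4]>=amin]
E
python3 - <<'E'
from h import *
np.set_printoptions(precision=4,suppress=True)
for n in("top","side"):
    im=np.load(n+"0.npy");H=hsv(im).astype(int);h,s,v=H[...,0],H[...,1],H[...,2]
    print(n)
    print("yel",blobs((h>20)&(h<32)&(s>150)&(v>130),30))
    red=((h<6)|(h>174))&(s>150)&(v>90)
    print("red",blobs(red))
    print("blue",blobs((h>100)&(h<125)&(s>150)&(v>70),15))
    if n=="side": continue
    w=((v>140)&(s<60)).astype(np.uint8); w[:150]=0; w[265:]=0; 
    w=cv2.morphologyEx(w,cv2.MORPH_OPEN,np.ones((5,5)))
    print("white",blobs(w,30))
    g=((v>65)&(v<140)&(s<60)).astype(np.uint8); g[:,:350]=0; g[:200]=0; g[260:]=0
    g=cv2.morphologyEx(g,cv2.MORPH_OPEN,np.ones((3,3)));print("grey",blobs(g,50))
    x0,y0=185,150; crop=im[y0:y0+125,x0:x0+220]
    cv2.imwrite("pics/c1.png",cv2.resize(crop[:,:,::-1],None,fx=3.6,fy=3.6,interpolation=cv2.INTER_CUBIC))
n="side";im=np.load("side0.npy")
cv2.imwrite("pics/c2.png",cv2.resize(im[160:335,190:330][:,:,::-1],None,fx=3.4,fy=3.4,interpolation=cv2.INTER_CUBIC))
E
```

```text
top
yel [(170, [350.4, 148.7], [344, 134, 19, 24]), (613, [292.4, 194.6], [277, 180, 31, 31])]
red [(69, [377.2, 228.8], [373, 224, 9, 10]), (29, [392.3, 231.4], [390, 227, 5, 10])]
blue [(73, [253.0, 188.5], [247, 185, 14, 9]), (148, [262.9, 231.5], [254, 224, 20, 17]), (558, [120.8, 269.5], [108, 257, 27, 26])]
white [(5823, [256.1, 215.2], [199, 168, 123, 90]), (254, [103.9, 202.0], [96, 194, 17, 17]), (104, [386.1, 229.0], [382, 223, 9, 13]), (82, [304.3, 257.8], [301, 252, 8, 13])]
grey [(5513, [424.7, 225.2], [350, 200, 148, 60]), (54, [497.4, 204.4], [494, 200, 9, 11]), (226, [379.2, 243.6], [370, 236, 20, 16])]
side
yel [(676, [276.2, 218.9], [259, 204, 34, 30]), (355, [353.4, 287.8], [339, 275, 33, 22])]
red [(24, [252.0, 280.8], [247, 280, 10, 3]), (119, [250.2, 298.8], [246, 293, 10, 13])]
blue [(719, [186.3, 47.2], [164, 29, 43, 35]), (222, [193.5, 123.4], [184, 117, 19, 14]), (112, [229.0, 191.0], [225, 183, 8, 17]), (62, [276.5, 195.2], [271, 189, 10, 14]), (73, [240.8, 208.9], [236, 203, 10, 14])]
```

View pics/c1.png

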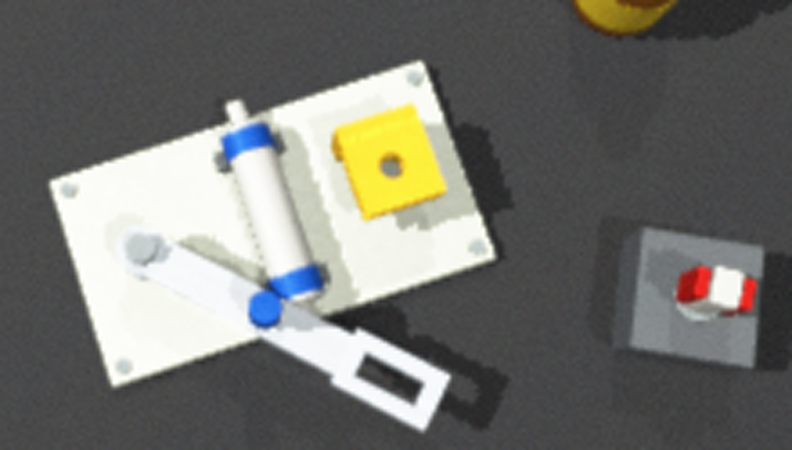

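View pics/c2.png

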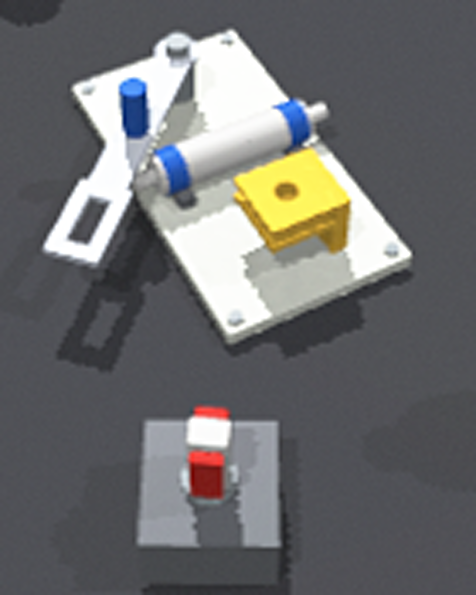

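The crops give these positions. In c1 (3.6x, offset 185,150):
- Plate corners: (50,181), (422,61), (495,258), (113,386)
- Fork hole: (391,166)
- Hinge cap: (143,246)
- Knob top: (264,308)
- Handle top: (728,290)

In c2 (3.4x, offset 190,160):
- Fork hole: (287,191)
- Handle top: (209,432)
- Plate corners: (72,88), (232,30), (412,255)

```bash
python3 - <<'E'
from h import *
np.set_printoptions(precision=4,suppress=True)
T=lambda p:(p[0]/3.6+185-.36,p[1]/3.6+150-.36)
S=lambda p:(p[0]/3.4+190-.35,p[1]/3.4+160-.35)
c=np.array([onz("top",T(p),.012) for p in[(50,181),(422,61),(495,258),(113,386)]])
print("plate top",c,"\nsides",[np.linalg.norm(c[i]-c[i-1]) for i in range(4)])
y=((c[0]-c[1])+(c[3]-c[2]));y/=np.linalg.norm(y);x=((c[1]-c[2])+(c[0]-c[3]));x/=np.linalg.norm(x)
print("center",c.mean(0),"y",y,"x",x,"yaw",np.arctan2(-y[0],y[1]),np.arctan2(x[1],x[0]))
d=np.array([onz("side",S(p),.012) for p in[(72,88),(232,30),(412,255),(230,334)]])
print("side plate",d)
print("hole top",onz("top",T((391,166)),.062),"side",onz("side",S((287,191)),.062),two(T((391,166)),S((287,191))))
print("knob",onz("top",T((264,308)),.096),onz("side",S((133,85)),.096),two(T((264,308)),S((133,85))))
print("hinge",two(T((143,246)),S((178,47))))
print("handle top",onz("top",T((728,290)),.098),onz("side",S((209,432)),.098),two(T((728,290)),S((209,432))))
print("stand top",*[onz("top",T(p),.046) for p in[(640,228),(764,246),(752,368),(628,348)]])
print("stand side",*[onz("side",S(p),.046) for p in[(145,422),(280,422),(281,546),(137,545)]])
print("reagent",onz("top",(278+94,128),.125))
E
```

```text
plate top [[ 0.6398  0.1083  0.012 ]
 [ 0.6725 -0.1481  0.012 ]
 [ 0.5345 -0.1653  0.012 ]
 [ 0.5016  0.0905  0.012 ]] 
sides [np.float64(0.13936773970880473), np.float64(0.2585277495778559), np.float64(0.13912175349314945), np.float64(0.2578727919379523)]
center [ 0.5871 -0.0287  0.012 ] y [-0.1272  0.9919  0.    ] x [0.9921 0.1258 0.    ] yaw 0.12756603534900718 0.1261610412056014
side plate [[ 0.5013  0.0848  0.012 ]
 [ 0.6393  0.1046  0.012 ]
 [ 0.6726 -0.1511  0.012 ]
 [ 0.536  -0.1682  0.012 ]]
hole top [ 0.5973 -0.1051  0.062 ] side [ 0.5976 -0.1091  0.062 ] (array([ 0.5986, -0.1058,  0.0578]), np.float64(0.0009536332644736109))
knob [ 0.5235 -0.0104  0.096 ] [ 0.5244 -0.0134  0.096 ] (array([ 0.5244, -0.0106,  0.0933]), np.float64(0.0013737840855849947))
hinge (array([0.5782, 0.0538, 0.0563]), np.float64(0.0009467840292798379))
handle top [ 0.4822 -0.274   0.098 ] [ 0.4836 -0.2775  0.098 ] (array([ 0.4833, -0.2755,  0.0946]), np.float64(0.0019811147600721796))
stand top [ 0.5321 -0.2507  0.046 ] [ 0.5064 -0.3232  0.046 ] [ 0.4356 -0.2956  0.046 ] [ 0.4618 -0.2248  0.046 ]
stand side [ 0.4614 -0.2298  0.046 ] [ 0.5335 -0.2565  0.046 ] [ 0.5062 -0.3252  0.046 ] [ 0.4351 -0.2984  0.046 ]
reagent [ 0.6968 -0.2908  0.125 ]
```

Both views agree to within the calibration error:
- Holder centre is about (0.587, -0.030), yaw 0.127. Plate sides measure 0.139 x 0.258, which fits.
- Fork hole is about (0.5975, -0.107), which is holder y of about -78 mm.
- Knob is at (0.524, -0.012), so q is about 0.79.
- Pin is at (0.483, -0.276), with the stand's yaw of about -0.34.

Next I push the knob with closed fingers, starting with the move over.

The manual's scale: shifts go in shares of 50 mm and turns go in shares of 2 rad. Converting my numbers, 0.0371 m is 0.742, 0.0317 m is 0.634.

```bash
for i in 1 2 3; do echo '{"rx": [0, 0, 0, 0, 0], "ry": [0, 0, 0, 0, 0], "rz": [0, 0, 0, 0, 0], "dx": [0.634, 0.634, 0.634, 0.634, 0.634], "dy": [0.742, 0.742, 0.742, 0.742, 0.742], "dz": [0, 0, 0, 0, 0], "aperture": [0, 0, 0, 0, 0]}' | python3 steer.py; done
```

```text
time_s: 0.6
tcp_pos: [0.275, 0.4331, 0.4043]
ee_rot: [[0.969, -0.247, -0.0], [-0.247, -0.969, -0.001], [-0.0, 0.001, -1.0]]
contact_force: [0.7, 0.2, 0.6]
width: 0.0532
finger_force: 0.0
time_s: 1.1
tcp_pos: [0.3825, 0.2142, 0.4047]
ee_rot: [[0.969, -0.247, 0.0], [-0.247, -0.969, 0.0], [0.0, -0.0, -1.0]]
contact_force: [1.1, 0.9, 0.6]
width: 0.0136
finger_force: 0.0
time_s: 1.6
tcp_pos: [0.4904, -0.0048, 0.4047]
ee_rot: [[0.969, -0.247, 0.0], [-0.247, -0.969, 0.0], [0.0, -0.0, -1.0]]
contact_force: [1.4, 0.9, 1.0]
width: 0.0005
finger_force: 0.0
```

Scaled: 0.04 m is 0.8, 0.03 m is 0.6.

```bash
echo '{"rx": [0, 0, 0, 0, 0], "ry": [0, 0, 0, 0, 0], "rz": [0, 0, 0, 0, 0], "dx": [-0.1, 0, 0, 0, 0], "dy": [0, 0, 0, 0, 0], "dz": [0.8, 0.8, 0.8, 0.6, 0.24], "aperture": [0, 0, 0, 0, 0]}' | python3 steer.py; python3 - <<'E'
from h import *
im=r.read_camera("side"); cv2.imwrite("pics/s1.png",cv2.resize(im[120:310,150:330][:,:,::-1],None,fx=3,fy=3))
E
```

```text
time_s: 2.1
tcp_pos: [0.4838, -0.0021, 0.2395]
ee_rot: [[0.969, -0.248, -0.005], [-0.248, -0.969, -0.001], [-0.004, 0.003, -1.0]]
contact_force: [0.0, -0.0, 0.9]
width: 0.0002
finger_force: 0.0
```

View pics/s1.png

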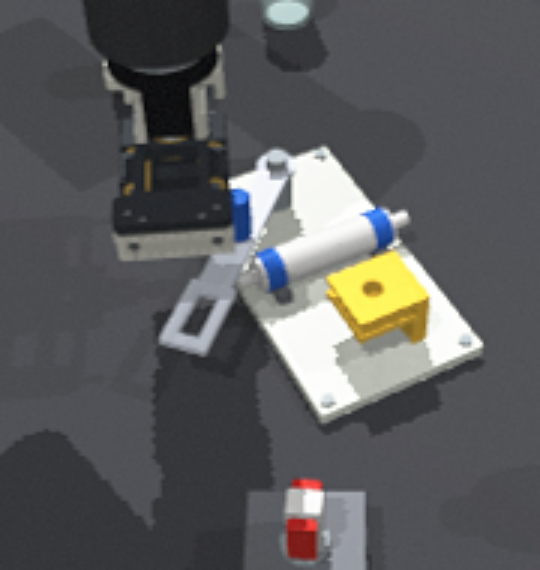

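The gripper stands clear to the left of the knob, which is at (238,215), and the bar is untouched. I push along tool x.

Scaled: 0.016 m is 0.32, 0.012 m is 0.24.

```bash
echo '{"rx": [0, 0, 0, 0, 0], "ry": [0, 0, 0, 0, 0], "rz": [0, 0, 0, 0, 0], "dx": [0.32, 0.32, 0.32, 0.32, 0.24], "dy": [0, 0, 0, 0, 0], "dz": [0, 0, 0, 0, 0], "aperture": [0, 0, 0, 0, 0]}' | python3 steer.py; echo '{"rx": [0, 0, 0], "ry": [0, 0, 0], "rz": [0, 0, 0], "dx": [0.06, 0.06, 0], "dy": [0, 0, 0], "dz": [0, 0, 0], "aperture": [0, 0, 0]}' | python3 steer.py
```

```text
time_s: 2.65
tcp_pos: [0.5589, -0.0207, 0.2425]
ee_rot: [[0.969, -0.248, -0.002], [-0.248, -0.969, -0.0], [-0.002, 0.001, -1.0]]
contact_force: [-3.5, 3.3, -0.6]
width: 0.0005
finger_force: 1.5
time_s: 2.95
tcp_pos: [0.5648, -0.0216, 0.2429]
ee_rot: [[0.969, -0.247, 0.001], [-0.247, -0.969, 0.0], [0.001, -0.0, -1.0]]
contact_force: [-0.3, -0.5, 0.8]
width: 0.0005
finger_force: 0.1
```

Scaled: 0.002 m is 0.04.

```bash
for i in 1 2 3; do echo '{"rx": [0, 0], "ry": [0, 0], "rz": [0, 0], "dx": [0.04, 0], "dy": [0, 0], "dz": [0, 0], "aperture": [0, 0]}' | python3 steer.py | egrep 'tcp|contact'; done
```

```text
tcp_pos: [0.5665, -0.0221, 0.2429]
contact_force: [-2.1, 1.0, -0.1]
tcp_pos: [0.5686, -0.0227, 0.2428]
contact_force: [-2.0, 1.1, 0.5]
tcp_pos: [0.5699, -0.0234, 0.2424]
contact_force: [-3.7, 1.4, 1.7]
```

Scaled: 0.0015 m is 0.03.

```bash
for i in 1 2 3; do echo '{"rx": [0, 0], "ry": [0, 0], "rz": [0, 0], "dx": [0.03, 0], "dy": [0, 0], "dz": [0, 0], "aperture": [0, 0]}' | python3 steer.py | egrep 'tcp|contact'; done
```

```text
tcp_pos: [0.5705, -0.0238, 0.2421]
contact_force: [-8.5, 2.7, 3.4]
tcp_pos: [0.571, -0.0241, 0.2419]
contact_force: [-11.1, 4.3, 6.5]
tcp_pos: [0.5715, -0.0243, 0.2418]
contact_force: [-17.5, 8.1, 10.7]
```

The bar is on its stop: force rose to 19 N with no further travel. I back off, lift and go over the pin.

```bash
echo '{"rx": [0, 0, 0, 0, 0], "ry": [0, 0, 0, 0, 0], "rz": [0, 0, 0, 0, 0], "dx": [-0.2, -0.4, 0, 0, 0], "dy": [0, 0, 0, 0, 0.9], "dz": [0, 0, -1, -1, -0.2], "aperture": [0, 0, 0, 0, 0.06]}' | python3 steer.py; echo '{"rx": [0, 0, 0, 0, 0], "ry": [0, 0, 0, 0, 0], "rz": [0, 0, 0, 0, 0.045], "dx": [0.02, 0.02, 0.02, 0.02, 0.02], "dy": [0.9, 0.9, 0.9, 0.9, 0.82], "dz": [0, 0, 0, 0, 0], "aperture": [0.06, 0.06, 0.06, 0.06, 0.06]}' | python3 steer.py
python3 - <<'E'
from h import *
im=r.read_camera("side"); np.save("s2.npy",im);cv2.imwrite("pics/s2.png",cv2.resize(im[160:340,180:330][:,:,::-1],None,fx=3.3,fy=3.3))
print(r.get_state()["tcp_pos"])
E
```

```text
time_s: 4.65
tcp_pos: [0.5378, -0.0584, 0.3592]
ee_rot: [[0.97, -0.242, 0.012], [-0.242, -0.97, 0.0], [0.012, -0.003, -1.0]]
contact_force: [1.1, -0.6, 0.4]
width: 0.0042
finger_force: 0.0
time_s: 5.15
tcp_pos: [0.4843, -0.278, 0.3532]
ee_rot: [[0.943, -0.334, 0.002], [-0.334, -0.943, -0.001], [0.002, 0.0, -1.0]]
contact_force: [1.4, 0.1, 0.2]
width: 0.0427
finger_force: 0.0
[ 0.48327162 -0.28181894  0.35298496]
```

View pics/s2.png

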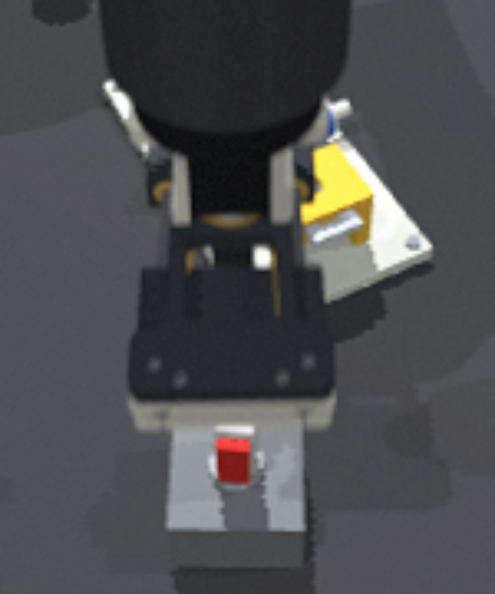

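The bar's end is inside the fork at (335,225), and the red button at (233,460) lies under the gripper, lined up. I correct 6 mm in y, open and descend.

Scaled: 0.04 m is 0.8, -0.006 m is -0.12.

```bash
echo '{"rx": [0, 0, 0, 0, 0], "ry": [0, 0, 0, 0, 0], "rz": [0, 0, 0, 0, 0], "dx": [-0.03, 0, 0, 0, 0], "dy": [-0.12, 0, 0, 0, 0], "dz": [0, 0, 0.8, 0.8, 0.5], "aperture": [0.062, 0.062, 0.062, 0.062, 0.062]}' | python3 steer.py; echo '{"rx": [0, 0], "ry": [0, 0], "rz": [0, 0], "dx": [0, 0], "dy": [0, 0], "dz": [0.26, 0], "aperture": [0.062, 0.062]}' | python3 steer.py; python3 - <<'E'
from h import *
s=r.get_state();print(s["tcp_pos"],s["width"])
im=r.read_camera("side");cv2.imwrite("pics/s3.png",cv2.resize(im[200:340,170:330][:,:,::-1],None,fx=4,fy=4))
E
```

```text
time_s: 5.7
tcp_pos: [0.4851, -0.2684, 0.2456]
ee_rot: [[0.944, -0.331, -0.001], [-0.331, -0.944, 0.001], [-0.001, -0.0, -1.0]]
contact_force: [1.4, -0.9, 0.3]
width: 0.0617
finger_force: 0.0
time_s: 5.9
tcp_pos: [0.4855, -0.2689, 0.2334]
ee_rot: [[0.943, -0.332, -0.003], [-0.332, -0.943, 0.0], [-0.003, 0.001, -1.0]]
contact_force: [-0.1, 0.1, -0.1]
width: 0.0621
finger_force: 0.0
[ 0.48549465 -0.26891692  0.23338788] 0.06206327841733964
```

View pics/s3.png

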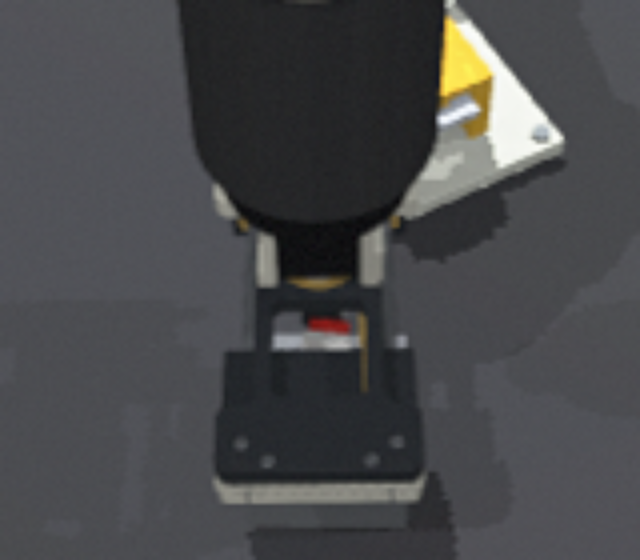

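The red button shows in the finger window at (328,325), centred across. I need a 7 mm shift along tool y, then I close.

Scaled: 0.007 m is 0.14.

```bash
echo '{"rx": [0, 0, 0, 0, 0], "ry": [0, 0, 0, 0, 0], "rz": [0, 0, 0, 0, 0], "dx": [0, 0, 0, 0, 0], "dy": [0.14, 0, 0, 0, 0], "dz": [0, 0, 0, 0, 0], "aperture": [0.062, 0.04, 0.0, 0, 0]}' | python3 steer.py;echo '{"rx": [0, 0], "ry": [0, 0], "rz": [0, 0], "dx": [0, 0], "dy": [0, 0], "dz": [0, 0], "aperture": [0, 0]}' | python3 steer.py
```

```text
time_s: 6.45
tcp_pos: [0.4832, -0.2764, 0.2351]
ee_rot: [[0.943, -0.333, 0.001], [-0.333, -0.943, -0.0], [0.001, -0.0, -1.0]]
contact_force: [0.3, 0.5, 1.0]
width: 0.0354
finger_force: 0.4
time_s: 6.65
tcp_pos: [0.4833, -0.2764, 0.2353]
ee_rot: [[0.943, -0.333, 0.001], [-0.333, -0.943, -0.0], [0.001, 0.0, -1.0]]
contact_force: [-1.2, 0.7, 5.5]
width: 0.0255
finger_force: 30.0
```

Scaled: -0.04 m is -0.8, -0.035 m is -0.7.

```bash
echo '{"rx": [0, 0, 0, 0, 0], "ry": [0, 0, 0, 0, 0], "rz": [0, 0, 0, 0, 0], "dx": [0, 0, 0, 0, 0.2], "dy": [0, 0, 0, 0, -0.8], "dz": [-0.3, -0.6, -0.7, -0.3, 0], "aperture": [0, 0, 0, 0, 0]}' | python3 steer.py;echo '{"rx": [0, 0, 0, 0, 0], "ry": [0, 0, 0, 0, 0], "rz": [0, 0, 0, 0, 0], "dx": [0.2, 0.2, 0.2, 0.2, 0.02], "dy": [-0.8, -0.8, -0.8, -0.76, 0], "dz": [0, 0, 0, 0, 0], "aperture": [0, 0, 0, 0, 0]}' | python3 steer.py; echo '{"rx": [0], "ry": [0], "rz": [0], "dx": [0], "dy": [0], "dz": [0], "aperture": [0]}' | python3 steer.py
python3 - <<'E'
from h import *
s=r.get_state();print(s["tcp_pos"],s["width"])
im=r.read_camera("side");np.save("s4.npy",im)
cv2.imwrite("pics/s4.png",cv2.resize(im[130:280,210:340][:,:,::-1],None,fx=4,fy=4,interpolation=cv2.INTER_CUBIC))
im=r.read_camera("top");np.save("t4.npy",im)
E
```

```text
time_s: 7.15
tcp_pos: [0.5051, -0.2439, 0.3324]
ee_rot: [[0.942, -0.337, 0.004], [-0.337, -0.942, -0.001], [0.004, -0.0, -1.0]]
contact_force: [1.0, -0.5, -1.6]
width: 0.0251
finger_force: 30.0
time_s: 7.65
tcp_pos: [0.5994, -0.1032, 0.3291]
ee_rot: [[0.944, -0.33, 0.0], [-0.33, -0.944, 0.0], [0.0, -0.0, -1.0]]
contact_force: [0.2, -0.6, -1.6]
width: 0.0256
finger_force: 30.0
time_s: 7.75
tcp_pos: [0.5974, -0.1057, 0.3289]
ee_rot: [[0.943, -0.332, -0.001], [-0.332, -0.943, 0.0], [-0.001, 0.0, -1.0]]
contact_force: [0.1, 0.0, -1.4]
width: 0.0255
finger_force: 30.0
[ 0.59743156 -0.10572673  0.32888961] 0.025455091313024442
```

View pics/s4.png

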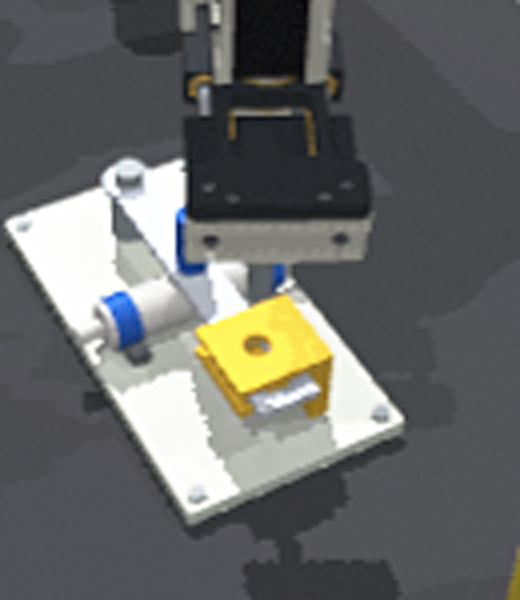

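The body hides the pin from the side camera. The fork hole is seen at (257,345), and the bar's end pokes through the fork. A quarter turn would expose the pin tip, so I check joint 6 first.

```bash
python3 -c "
from cell import r;print(r.get_state()['qpos'])"
```

```text
[ 1.44348148e-01  3.05156298e-01 -2.47638869e-01 -1.76730867e-04
 -1.01910636e+00  1.08649150e+00]
```

Scaled: 0.009 m is 0.18, 0.15 rad / 2 = 0.075.

```bash
for i in 1 2; do echo '{"rx": [0, 0, 0, 0, 0], "ry": [0, 0, 0, 0, 0], "rz": [0.075, 0.075, 0.075, 0.075, 0.075], "dx": [0, 0, 0, 0, 0], "dy": [0, 0, 0, 0, 0], "dz": [0, 0, 0, 0, 0.18], "aperture": [0, 0, 0, 0, 0]}' | python3 steer.py; done | grep -v _; echo '{"rx": [0, 0, 0], "ry": [0, 0, 0], "rz": [0.035, 0, 0], "dx": [0, 0, 0], "dy": [0, 0, 0], "dz": [0, 0, 0], "aperture": [0, 0, 0]}' | python3 steer.py
python3 - <<'E'
from h import *
s=r.get_state();print(s["tcp_pos"],s["width"])
g=s["tcp_pos"]+s["ee_rot"]@[0,0,.159]; tip=g-[0,0,.0683];print("tip exp",tip,proj("side",tip),"hole",proj("side",np.array([.5975,-.107,.062])))
im=r.read_camera("side");np.save("s5.npy",im)
cv2.imwrite("pics/s5.png",cv2.resize(im[160:260,220:340][:,:,::-1],None,fx=6,fy=6,interpolation=cv2.INTER_CUBIC))
E
```

```text
width: 0.0255
width: 0.0253
time_s: 9.15
tcp_pos: [0.5968, -0.1075, 0.3119]
ee_rot: [[-0.331, -0.943, 0.0], [-0.943, 0.331, -0.0], [-0.0, -0.0, -1.0]]
contact_force: [1.1, -0.1, -0.5]
width: 0.0249
finger_force: 30.0
[ 0.59680614 -0.10751853  0.31189957] 0.024891320239971308
tip exp [ 0.59684244 -0.10752351  0.08459957] [273.8012552  208.51520192] hole [273.66833933 215.15143277]
```

View pics/s5.png

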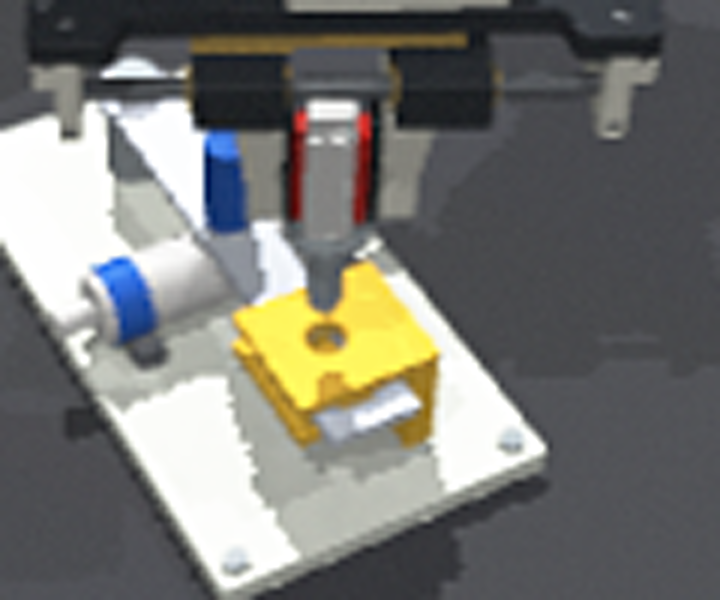

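The pin hangs upright, with its tip at about (325,302) and the hole at (325,336) in the crop. They line up laterally, and the depth is uncertain by a few mm. I descend gently, feeling.

Scaled: 0.008 m is 0.16, 0.006 m is 0.12.

```bash
echo '{"rx": [0, 0, 0, 0], "ry": [0, 0, 0, 0], "rz": [0, 0, 0, 0], "dx": [0, 0, 0, 0], "dy": [0, 0, 0, 0], "dz": [0.16, 0.12, 0.04, 0], "aperture": [0, 0, 0, 0]}' | python3 steer.py | egrep 'tcp|contact'; for i in 1 2 3 4; do echo '{"rx": [0, 0], "ry": [0, 0], "rz": [0, 0], "dx": [0, 0], "dy": [0, 0], "dz": [0.03, 0], "aperture": [0, 0]}' | python3 steer.py | egrep 'tcp|contact'; done
```

```text
tcp_pos: [0.597, -0.1067, 0.2949]
contact_force: [0.1, 0.6, -1.1]
tcp_pos: [0.5972, -0.1066, 0.2941]
contact_force: [1.0, -0.3, -2.0]
tcp_pos: [0.5971, -0.1067, 0.2926]
contact_force: [0.6, -0.8, -1.6]
tcp_pos: [0.5971, -0.1067, 0.291]
contact_force: [1.1, -0.1, -1.2]
tcp_pos: [0.5971, -0.1067, 0.2895]
contact_force: [-1.1, 0.5, -1.4]
```

Scaled: 0.001 m is 0.02.

```bash
for i in 1 2 3 4; do echo '{"rx": [0, 0], "ry": [0, 0], "rz": [0, 0], "dx": [0, 0], "dy": [0, 0], "dz": [0.02, 0], "aperture": [0, 0]}' | python3 steer.py | egrep 'tcp|contact'; done
```

```text
tcp_pos: [0.5973, -0.1067, 0.2886]
contact_force: [1.2, 0.4, -1.6]
tcp_pos: [0.5974, -0.1066, 0.2877]
contact_force: [1.5, 0.4, -0.8]
tcp_pos: [0.5975, -0.1066, 0.2868]
contact_force: [1.8, 1.2, 0.6]
tcp_pos: [0.5976, -0.1066, 0.2859]
contact_force: [1.9, 1.6, 1.1]
```

Tip is at about 58.6 mm, below the fork's top, with light side forces towards +x and +y. So it is in the hole, and I yield that way while going down.

Scaled: 0.001 m is 0.02, -0.0003 m is -0.006.

```bash
for i in 1 2 3 4; do echo '{"rx": [0, 0], "ry": [0, 0], "rz": [0, 0], "dx": [-0.006, 0], "dy": [-0.004, 0], "dz": [0.02, 0], "aperture": [0, 0]}' | python3 steer.py | egrep 'tcp|contact'; done
```

```text
tcp_pos: [0.5977, -0.1064, 0.2847]
contact_force: [2.5, 1.7, -0.5]
tcp_pos: [0.5979, -0.1062, 0.2835]
contact_force: [3.2, 2.4, -0.4]
tcp_pos: [0.5981, -0.1061, 0.2825]
contact_force: [3.0, 1.1, -0.4]
tcp_pos: [0.5982, -0.1059, 0.2814]
contact_force: [3.8, 1.3, -0.6]
```

Scaled: 0.0015 m is 0.03, -0.0004 m is -0.008.

```bash
for i in 1 2 3 4; do echo '{"rx": [0, 0], "ry": [0, 0], "rz": [0, 0], "dx": [-0.004, 0], "dy": [-0.008, 0], "dz": [0.03, 0], "aperture": [0, 0]}' | python3 steer.py | egrep 'tcp|contact'; done
```

```text
tcp_pos: [0.5985, -0.1059, 0.2797]
contact_force: [1.3, 0.7, -1.5]
tcp_pos: [0.5988, -0.1059, 0.2781]
contact_force: [0.6, 1.1, -1.1]
tcp_pos: [0.5993, -0.1058, 0.2767]
contact_force: [0.0, -0.6, -0.5]
tcp_pos: [0.6, -0.1057, 0.2754]
contact_force: [0.4, -0.0, -1.2]
```

Scaled: 0.0015 m is 0.03.

```bash
for i in 1 2 3 4 5; do echo '{"rx": [0, 0], "ry": [0, 0], "rz": [0, 0], "dx": [0, 0], "dy": [0, 0], "dz": [0.03, 0], "aperture": [0, 0]}' | python3 steer.py | egrep 'tcp|contact'; done
```

```text
tcp_pos: [0.6, -0.1056, 0.2739]
contact_force: [0.5, -0.3, -1.2]
tcp_pos: [0.6, -0.1056, 0.2725]
contact_force: [-0.4, -0.2, -1.8]
tcp_pos: [0.6, -0.1056, 0.2709]
contact_force: [0.2, 0.2, -1.3]
tcp_pos: [0.6, -0.1056, 0.2694]
contact_force: [0.3, 0.1, -1.0]
tcp_pos: [0.6, -0.1056, 0.268]
contact_force: [0.5, -0.6, -1.5]
```

Tip is at about 41 mm, inside the lower plate with no resistance. I carry on.

Scaled: 0.0015 m is 0.03, 0.001 m is 0.02.

```bash
for i in 1 2 3 4 5; do echo '{"rx": [0, 0, 0], "ry": [0, 0, 0], "rz": [0, 0, 0], "dx": [0, 0, 0], "dy": [0, 0, 0], "dz": [0.03, 0.02, 0], "aperture": [0, 0, 0]}' | python3 steer.py | egrep 'tcp|contact'; done
```

```text
tcp_pos: [0.6, -0.1056, 0.2655]
contact_force: [0.1, 0.0, -0.5]
tcp_pos: [0.6001, -0.1056, 0.263]
contact_force: [0.6, -0.6, -0.9]
tcp_pos: [0.6, -0.1056, 0.2605]
contact_force: [-0.4, 0.3, -0.3]
tcp_pos: [0.6, -0.1056, 0.2579]
contact_force: [-0.8, 0.3, -1.6]
tcp_pos: [0.6, -0.1056, 0.2555]
contact_force: [-0.4, 0.1, -1.0]
```

```bash
for i in 1 2 3 4 5 6; do echo '{"rx": [0, 0], "ry": [0, 0], "rz": [0, 0], "dx": [0, 0], "dy": [0, 0], "dz": [0.02, 0], "aperture": [0, 0]}' | python3 steer.py | egrep 'tcp|contact'; done
```

```text
tcp_pos: [0.6001, -0.1056, 0.2545]
contact_force: [-0.4, -0.3, -1.7]
tcp_pos: [0.6001, -0.1056, 0.2535]
contact_force: [-0.2, 0.3, -1.5]
tcp_pos: [0.6, -0.1056, 0.2525]
contact_force: [1.0, 0.0, -1.7]
tcp_pos: [0.6001, -0.1056, 0.2515]
contact_force: [0.8, -0.9, -1.5]
tcp_pos: [0.6001, -0.1056, 0.2513]
contact_force: [-2.3, -0.0, 4.7]
tcp_pos: [0.6001, -0.1056, 0.2512]
contact_force: [-4.5, 2.1, 11.3]
```

The collar seats at TCP z 0.2513, just as predicted, with a light 11 N. I release and lift.

Scaled: -0.0008 m is -0.016.

```bash
echo '{"rx": [0, 0, 0, 0, 0], "ry": [0, 0, 0, 0, 0], "rz": [0, 0, 0, 0, 0], "dx": [0, 0, 0, 0, 0], "dy": [0, 0, 0, 0, 0], "dz": [-0.016, 0, 0, 0, 0], "aperture": [0, 0.045, 0.06, 0.06, 0.06]}' | python3 steer.py;echo '{"rx": [0, 0, 0, 0, 0], "ry": [0, 0, 0, 0, 0], "rz": [0, 0, 0, 0, 0], "dx": [0, 0, 0, 0, 0], "dy": [0, 0, 0, 0, 0], "dz": [-0.4, -0.8, -1, -1, -0.4], "aperture": [0.06, 0.06, 0.06, 0.06, 0.06]}' | python3 steer.py; echo '{"rx": [0, 0], "ry": [0, 0], "rz": [0, 0], "dx": [0, 0], "dy": [0, 0], "dz": [0, 0], "aperture": [0.06, 0.06]}' | python3 steer.py
python3 - <<'E'
from h import *
im=r.read_camera("side")
cv2.imwrite("pics/s6.png",cv2.resize(im[140:260,220:340][:,:,::-1],None,fx=5,fy=5,interpolation=cv2.INTER_CUBIC))
E
```

```text
time_s: 17.0
tcp_pos: [0.6001, -0.1056, 0.2501]
ee_rot: [[-0.333, -0.943, -0.0], [-0.943, 0.333, 0.0], [0.0, 0.0, -1.0]]
contact_force: [-0.6, 0.3, -0.9]
width: 0.0523
finger_force: 0.0
time_s: 17.5
tcp_pos: [0.6007, -0.1058, 0.436]
ee_rot: [[-0.332, -0.943, 0.007], [-0.943, 0.332, -0.0], [-0.002, -0.007, -1.0]]
contact_force: [0.9, -0.6, 0.1]
width: 0.0599
finger_force: 0.0
time_s: 17.7
tcp_pos: [0.5999, -0.1055, 0.4302]
ee_rot: [[-0.333, -0.943, 0.0], [-0.943, 0.333, 0.001], [-0.001, -0.0, -1.0]]
contact_force: [-0.2, -0.5, -0.4]
width: 0.0598
finger_force: 0.0
```

View pics/s6.png

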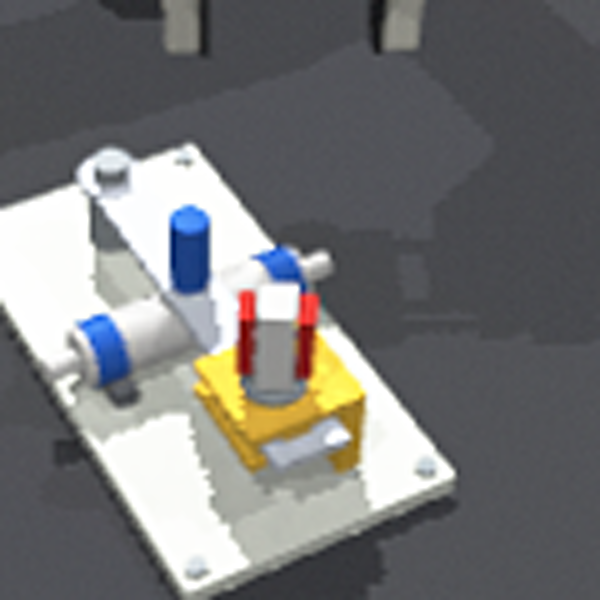

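The pin stands upright in the fork with its collar flat on the top face at (275,392). Both red buttons are out, at (247,335) and (308,335), the bar is shut, and the gripper is clear.

```bash
python3 -c "
from cell import r;print(r.close_job())"
```

```text
the job is handed in; nothing more can be done
None
```

The bar is shut in the fork, the pin is seated on its collar and released with both buttons out, and the glassware was left alone; the job is handed in, but the hand-in call returned no verdict.

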